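# Rocking test of a terracotta tile on a flat plate

## Task

Two old terracotta tiles lie on the dark stone checking plate. Test the one marked with a blue and a white dot for rocking: from above, gently press its raised blue-dot corner down until that corner meets the plate and the tile has tipped over, then press the white-dot corner down until the tile has rocked back. Leave it resting like that where it lies, without dragging it along the plate, and leave the other tile (yellow dots) alone.

Things in the scene. Friction and masses are not known exactly. Their poses are not given: they have to be found in the camera images.
- tile: Loose terracotta tile to test, 130 x 130 x 18 mm, 0.4 to 0.8 kg, rosette on top, blue and white dots at opposite corners. 8 mm mortar lumps under its other two corners let it rock 5 degrees either way; it stays where tipped. It lies on a dark stone plate whose top is 50 mm above the work surface. Origin: centre of its underside; x from white dot to blue dot, z out of its top.
- blue_dot (a point): Centre of the 24 mm blue dot on the tile's top, 70 mm from the tile's centre (the corner's tip is at 92 mm). Raised at the start: about 82 mm above the work surface; about 70 mm when its corner rests on the plate. Less than 1 N here tips the tile over; the white dot then rises.
- white_dot (a point): Centre of the 24 mm white dot on the tile's top, 70 mm from its centre, opposite the blue dot. Down at the start: about 70 mm above the work surface; about 82 mm when raised. Less than 1 N here tips the tile back.
- flat_tile: The other tile, to be left alone: same size and clay, with straight stripes and two yellow dots, lying flat on the same plate, its top 68 mm above the work surface. Origin: centre of its underside; x axis along the diagonal through its dots.

How it is judged (in metres and radians):
On the way, in this order (a step that is already met when the one before it is completed fails the run):
1. the blue-dot corner is pressed down onto the plate: gripper over that dot (within 50 mm, seen from above), blue dot below 74 mm and white dot above 78 mm over the work surface (height (world z) of blue_dot below 0.074 m and height (world z) of white_dot above 0.078 m and horizontal distance between the grasp point and blue_dot below 0.05 m), for 0.05 s.
2. then the white-dot corner is pressed down onto the plate: gripper over that dot (within 50 mm, seen from above), white dot below 74 mm and blue dot above 78 mm over the work surface (height (world z) of white_dot below 0.074 m and height (world z) of blue_dot above 0.078 m and horizontal distance between the grasp point and white_dot below 0.05 m), for 0.05 s.
At the end, for the whole second after the job is handed in: The tile has rocked onto its blue corner and back and now rests on its white corner (white dot below 74 mm, blue dot above 78 mm over the work surface), at rest, within 20 mm of where it started; the other tile is within 15 mm of where it started (height (world z) of white_dot below 0.074 m and height (world z) of blue_dot above 0.078 m and distance of tile from where it was at the start of the episode below 0.02 m and distance of flat_tile from where it was at the start of the episode below 0.015 m and linear speed of tile below 0.02 m/s); the robot touches nothing.
It fails at once if the tile is pressed with more than 40 N (contact force between the fingers and tile above 40 N).
It fails at once if the tile is dragged more than 25 mm from where it was (distance of tile from where it was at the start of the episode above 0.025 m).
It fails at once if the other tile is moved more than 15 mm (distance of flat_tile from where it was at the start of the episode above 0.015 m).
It also fails if it takes over 40 s, if anything falls off the work surface, if the arm or the gripper's body presses on something with over 40 N, if the wrist force passes 120 N, or if a joint passes its speed limit or range.

## Robot

A 6-joint arm with a two-finger parallel gripper is mounted at the origin on the work surface. World frame = base frame: x ahead of the robot, y to its left, z up, the work surface at z = 0. Lengths are in m, angles in degrees, forces in N, time in s.
With the tool pointing down it reaches from about 0.35 to 0.8 m from the base axis. Payload 7.3 kg.
Tool frame: the origin (TCP) lies midway between the tips of the shut fingers; the grasp point (between the pads) lies 19 mm behind it; z points along the fingers, y is the direction in which the jaws open and shut (so a half turn about z gives the same grasp; the last joint's range is limited). The gripper opens to 85 mm and grips with 20 to 120 N. Pads are 22 mm wide; open, the fingers measure 114 mm over their backs; the gripper's body (76 mm by 85 mm) begins 54 mm behind the grasp point. The pads swing forward as they close: fully open they stand 13 mm farther back than shut.
Start: joints at [-73.625, 19.595, 87.324, -0, 73.075, -8.365], TCP at [0.22, -0.477, 0.231] pointing down, gripper open.
Joint ranges: [-145.02, 145.02], [-44.19, 115.74], [2.07, 154.8], [-57.11, 237.11], [16.16, 152.29], [-177.93, 177.93]. Speed limits (degrees/s): [147.25, 147.25, 180, 180, 180, 180].

## Interface

Orientations are given as a 3x3 rotation matrix whose columns are the frame's x, y, z axes.
In Python, from bench import telemetry, camera, camera_info, workorder, nets gives the robot as it stands.
- The arm moves only by the shell command python3 -m crank 'ROWS' [OPENING]. ROWS is JSON, a list that holds one entry, the list of rows, each a list of 6 numbers: the shift along the world's x, y, z in m, then the turn, a rotation vector about the world's x, y, z in degrees. A call has 1 to 8 rows; each row is the pose to reach, as a shift and turn from the pose commanded when the call began; what a row does not reach only later rows make up. A row lasts 1/12 s, in which the tool goes at most 41.7 mm and 7.16 degrees, less where a joint would pass 70% of its speed; a pose out of reach is approached as far as the arm can. A call with a gripper value outside its range is refused whole. OPENING is the opening in per cent of the stroke, from 0 (shut) to 100 (fully open), set as the call begins (- or left out, the last holds). The fingers move at their own pace and stop on an object; the grip force is fixed at half the most. Time passes only in rows, so rows that repeat a pose let the fingers close. It gives the time, the measured TCP pose, the force and the opening at its end, in the units of the state.
- telemetry.get_obs(): the state, without advancing time (a new reading comes with each control period).
- camera(name): name is "scene" or "top" or "wrist"; returns the picture (480x640x3 uint8, red, green, blue); there is no depth.
- camera_info(name): a dict with "camera_matrix" (3x3 intrinsics, pixels), "view" (4x4, takes a point from world to camera coordinates); the wrist camera has in their place "T_tool_cam" (4x4, takes a point from camera to tool coordinates, whose origin is the TCP and whose axes are the flange's). Camera axes: x right, y down, z forward; pixel columns grow to the right and rows downward; lengths in m; the calibration is good to about 2 mm. A picture is of the moment at which its call begins: read the wrist's pose just before it. camera_info takes no time and is no camera call.
- workorder.close_job(): hands the job in, once; it reports no verdict.
Trained networks look in the newest picture that a camera, given by its name, has taken for a name from the list of things; names that differ only in an ending like _2 or _b are one class to them, and where a whole thing is asked for, a point or a joint stands for the part that bears it (a point fixed in the world has none). Each returns a list of dicts, best first, with "p" (0 to 1); they miss things now and then, are a little off and sometimes report something else, mostly with a low value. They report only what shows in the picture. A call takes as long as a camera call.
- nets.boxes_of(camera, query): "at" ([x, y, z] in m, in world coordinates, good to about 4 mm: the middle of the surface that is visible of it).
- nets.silhouettes(camera, query): "mask" (480x640 bool, what is visible of it).
- nets.spot_point(camera, query): "at" ([x, y, z] in m, in world coordinates, good to about 4 mm: a listed point, or the origin of a listed thing).
The state is a dict: "time": time; "qpos": joint angles; "qd": joint speeds; "tau": joint torques, N m; "tcp_pos": TCP position; "orientation": TCP orientation; "force": force on the tool from outside, world axes, zero at the start; "moment": the same for the moment, N m; "finger_gap": opening from 0.0 (shut) to 1.0 (fully open).
Only numpy, scipy, OpenCV 4.12 (cv2) and the standard library are available. Lean on these libraries where they do the work, as an engineer would, in place of code of your own. Each camera call takes 0.05 s, during which the arm holds its last target. There are 200 camera calls.

## Working session

There is one attempt and no reset: what is moved stays moved. The work goes in short steps, Python scripts to look and compute and a shell command to move; the robot and the scene stay as the last step left them, time stands still between calls to the robot, and variables do not carry over. Pictures are saved under pics/ and viewed, about 8 in all and at most 12, crops included, and the job is handed in when it is done.

```bash
mkdir -p pics; python3 - <<'E'
from bench import telemetry,camera,camera_info,nets
import cv2
im=camera("top"); cv2.imwrite("pics/a.png",im[:,:,::-1])
for q in["blue_dot","white_dot","tile","flat_tile"]:
    print(q,[(d["p"],d["at"]) for d in nets.spot_point("top",q)][:3])
camera("scene")
for q in["blue_dot","white_dot"]:
    print(q,[(d["p"],d["at"]) for d in nets.spot_point("scene",q)][:3])
o=telemetry.get_obs();print(o["time"],o["tcp_pos"],o["orientation"],o["force"])
E
```

```text
blue_dot [(0.59, [0.5696, 0.2285, 0.0793]), (0.41, [0.5511, -0.07, 0.0483])]
white_dot [(0.93, [0.4693, 0.1335, 0.0727])]
tile [(0.73, [0.5239, 0.1766, 0.0559])]
flat_tile [(0.85, [0.5524, -0.0696, 0.0511])]
blue_dot [(0.6, [0.5749, 0.2249, 0.0824])]
white_dot [(0.9, [0.4728, 0.1296, 0.0723])]
0.4 [ 0.21972586 -0.476767    0.23122283] [[ 9.08207323e-01  4.18520557e-01 -3.97958730e-05]
 [ 4.18520559e-01 -9.08207318e-01  9.73704933e-05]
 [ 4.60865005e-06 -1.05087986e-04 -9.99999994e-01]] [-0.26403781  0.4394414  -0.06525185]
```

View pics/a.png

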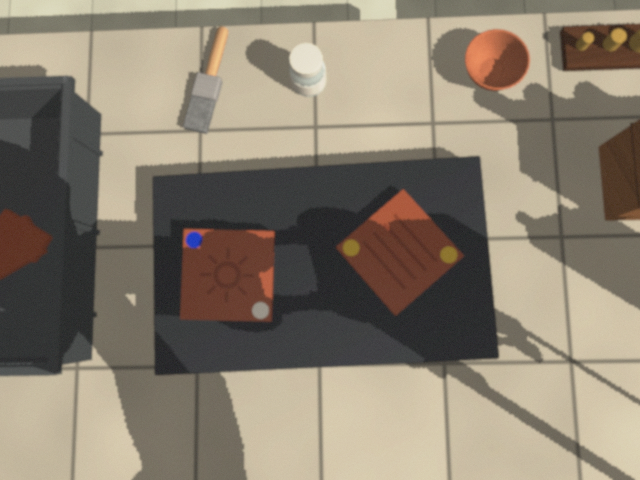

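The top view shows the test tile at left, with blue at px (194,240) and white at (260,310). The striped tile is at right. The nets agree on both dots, so I'll shut the gripper and travel high toward blue at about (0.572, 0.227).

```bash
python3 -m crank '[[[0.018,0.036,0,0,0,0],[0.054,0.108,0,0,0,0],[0.09,0.18,0,0,0,0],[0.108,0.216,0,0,0,0],[0.126,0.252,0,0,0,0],[0.144,0.288,0,0,0,0],[0.162,0.324,0,0,0,0],[0.162,0.324,0,0,0,0]]]' 0
python3 -m crank '[[[0.018,0.036,0,0,0,0],[0.036,0.072,0,0,0,0],[0.072,0.144,0,0,0,0],[0.108,0.216,0,0,0,0],[0.126,0.252,0,0,0,0],[0.144,0.288,0,0,0,0],[0.144,0.288,0,0,0,0],[0.144,0.288,0,0,0,0]]]' 0
python3 - <<'E'
from bench import telemetry,camera,camera_info,nets
import numpy as np,cv2
i=camera_info("top");K=i["camera_matrix"];V=np.array(i["view"])
for n,(u,v),z in(("blue",(194,240),.082),("white",(260,310),.07)):
    R=V[:3,:3];t=V[:3,3];c=-R.T@t;d=R.T@np.linalg.inv(K)@[u,v,1];print(n,c+d*(z-c[2])/d[2])
im=camera("wrist");cv2.imwrite("pics/b.png",im[:,:,::-1])
for q in["blue_dot","white_dot"]:
    print(q,[(d["p"],d["at"]) for d in nets.spot_point("wrist",q)][:2])
E
```

```text
time: 1.07
tcp_pos: [0.3686, -0.1781, 0.2316]
orientation: [[0.908, 0.418, 0.001], [0.418, -0.908, -0.001], [0.0, 0.001, -1.0]]
force: [0.6, -0.1, -0.8]
finger_gap: -0.002
time: 1.73
tcp_pos: [0.513, 0.111, 0.2314]
orientation: [[0.908, 0.42, 0.001], [0.42, -0.908, 0.0], [0.001, -0.0, -1.0]]
force: [0.6, -1.4, -0.3]
finger_gap: 0.0
blue [0.57202796 0.22336929 0.082     ]
white [0.47020375 0.12955572 0.07      ]
blue_dot [(0.61, [0.5726, 0.2242, 0.0778])]
white_dot [(0.73, [0.4718, 0.1369, 0.0723]), (0.7, [0.5523, -0.0746, 0.05])]
```

All estimates agree: blue at about (0.572, 0.224) and white at about (0.471, 0.131). Next I'll move above blue and start down.

```bash
python3 -m crank '[[[0.015,0.03,0,0,0,0],[0.03,0.06,0,0,0,0],[0.045,0.09,-0.02,0,0,0],[0.055,0.107,-0.05,0,0,0],[0.059,0.115,-0.08,0,0,0],[0.059,0.115,-0.105,0,0,0],[0.059,0.115,-0.121,0,0,0],[0.059,0.115,-0.121,0,0,0]]]' 0
python3 - <<'E'
from bench import telemetry,camera
import cv2
im=camera("scene");cv2.imwrite("pics/c.png",im[:,:,::-1])
o=telemetry.get_obs();print(o["tcp_pos"],o["force"])
E
```

```text
time: 2.55
tcp_pos: [0.5687, 0.2212, 0.1062]
orientation: [[0.909, 0.418, -0.008], [0.418, -0.909, -0.002], [-0.008, -0.001, -1.0]]
force: [-0.5, -1.1, 0.0]
finger_gap: -0.001
[0.57002491 0.22153017 0.10871524] [ 0.23710173 -0.1253454   0.16679097]
```

View pics/c.png

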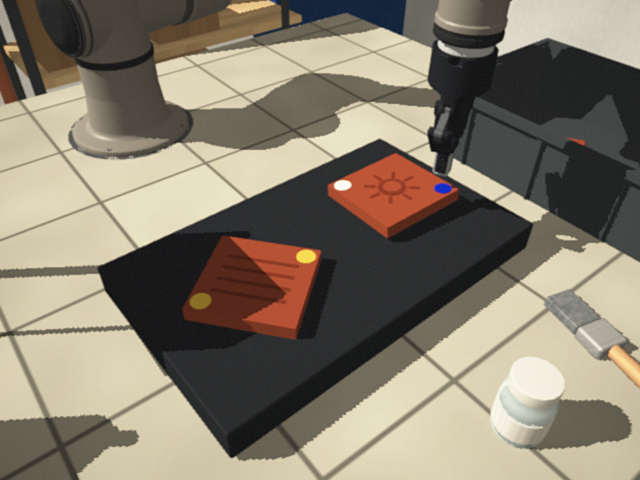

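The fingertip at px (443,172) is just above the blue dot at (443,188). I'll press slowly.

```bash
python3 -m crank '[[[0.001,0.001,-0.01,0,0,0],[0.001,0.001,-0.018,0,0,0],[0.001,0.001,-0.022,0,0,0],[0.001,0.001,-0.026,0,0,0],[0.001,0.001,-0.029,0,0,0],[0.001,0.001,-0.032,0,0,0],[0.001,0.001,-0.035,0,0,0],[0.001,0.001,-0.035,0,0,0]]]' 0
python3 -m crank '[[[0,0,-0.001,0,0,0],[0,0,-0.002,0,0,0],[0,0,-0.003,0,0,0],[0,0,-0.003,0,0,0]]]' 0
python3 - <<'E'
from bench import telemetry,camera,nets
import cv2
im=camera("scene");cv2.imwrite("pics/d.png",im[100:300,250:530,::-1].repeat(2,0).repeat(2,1))
o=telemetry.get_obs();print(o["tcp_pos"],o["force"])
for q in["blue_dot","white_dot"]:
    print(q,[(d["p"],d["at"]) for d in nets.spot_point("scene",q)][:2])
E
```

```text
time: 3.27
tcp_pos: [0.5719, 0.224, 0.0748]
orientation: [[0.908, 0.419, -0.001], [0.419, -0.908, -0.0], [-0.001, -0.0, -1.0]]
force: [-0.1, 0.1, 0.9]
finger_gap: 0.003
time: 3.6
tcp_pos: [0.5721, 0.224, 0.0722]
orientation: [[0.908, 0.418, -0.0], [0.418, -0.908, -0.0], [-0.0, 0.0, -1.0]]
force: [0.7, -0.2, -0.5]
finger_gap: -0.001
[0.57215752 0.22403346 0.07227874] [-0.12333338  0.73046701  0.4095693 ]
blue_dot [(0.6, [0.5752, 0.2267, 0.0658])]
white_dot [(0.97, [0.4739, 0.1316, 0.0845])]
```

View pics/d.png

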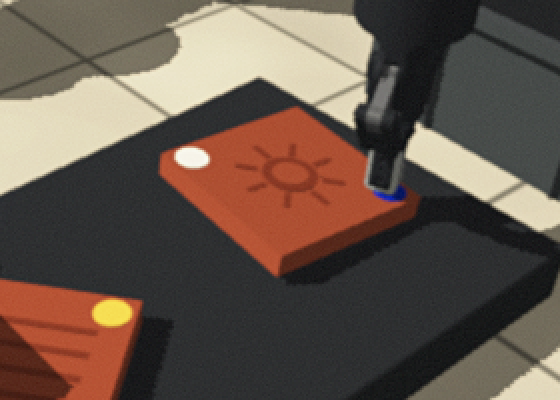

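The white corner is now raised (crop px (192,157)) and the tip is on the blue dot. I'll press slightly more until the force shows the corner is seated.

```bash
python3 -m crank '[[[0,0,-0.001,0,0,0],[0,0,-0.001,0,0,0],[0,0,-0.002,0,0,0],[0,0,-0.002,0,0,0]]]' 0;  python3 -m crank '[[[0,0,-0.0005,0,0,0],[0,0,-0.001,0,0,0],[0,0,-0.001,0,0,0]]]' 0
```

```text
time: 4.08
tcp_pos: [0.5723, 0.2241, 0.0707]
orientation: [[0.908, 0.419, 0.0], [0.419, -0.908, 0.0], [0.0, 0.0, -1.0]]
force: [-1.1, -0.0, 2.5]
finger_gap: 0.001
time: 4.33
tcp_pos: [0.5723, 0.2241, 0.0704]
orientation: [[0.908, 0.419, 0.001], [0.419, -0.908, 0.0], [0.001, 0.0, -1.0]]
force: [-2.4, -0.5, 7.7]
finger_gap: -0.003
```

The corner is seated at 7.7 N. I'll lift and travel over to white.

```bash
python3 -m crank '[[[0,0,0.015,0,0,0],[0,0,0.045,0,0,0],[-0.02,-0.018,0.05,0,0,0],[-0.045,-0.042,0.05,0,0,0],[-0.07,-0.065,0.05,0,0,0],[-0.09,-0.084,0.045,0,0,0],[-0.1,-0.093,0.04,0,0,0],[-0.1,-0.093,0.04,0,0,0]]]' 0
python3 - <<'E'
from bench import telemetry,camera,nets
import cv2
im=camera("scene");cv2.imwrite("pics/e.png",im[100:300,250:530,::-1].repeat(2,0).repeat(2,1))
o=telemetry.get_obs();print(o["tcp_pos"],o["force"])
for q in["blue_dot","white_dot"]:
    print(q,[(d["p"],d["at"]) for d in nets.spot_point("scene",q)][:2])
E
```

```text
time: 5.0
tcp_pos: [0.4694, 0.1295, 0.1086]
orientation: [[0.909, 0.417, -0.003], [0.417, -0.909, -0.001], [-0.003, -0.001, -1.0]]
force: [0.1, 0.4, -0.3]
finger_gap: -0.004
[0.47134966 0.13040506 0.10926199] [0.35870289 0.18785616 0.29059752]
blue_dot [(0.73, [0.5793, 0.227, 0.0707])]
white_dot [(0.65, [0.4743, 0.1323, 0.0854])]
```

View pics/e.png

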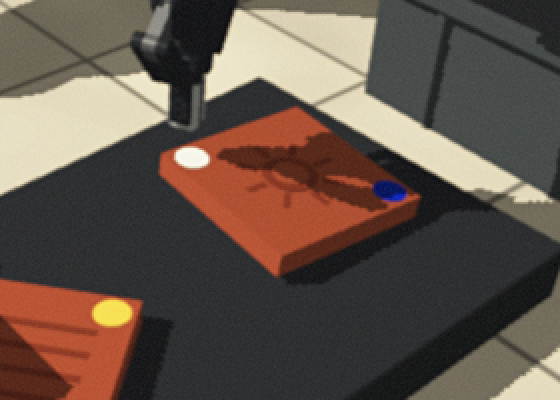

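The tile stayed tipped onto blue. The tip at crop px (185,127) is above white at (192,157). Command z is about 0.109, so I'll press down to about 0.069.

```bash
python3 -m crank '[[[0.001,0.001,-0.01,0,0,0],[0.001,0.001,-0.018,0,0,0],[0.001,0.001,-0.022,0,0,0],[0.001,0.001,-0.026,0,0,0],[0.001,0.001,-0.029,0,0,0],[0.001,0.001,-0.032,0,0,0],[0.001,0.001,-0.035,0,0,0],[0.001,0.001,-0.035,0,0,0]]]' 0
python3 -m crank '[[[0,0,-0.001,0,0,0],[0,0,-0.002,0,0,0],[0,0,-0.003,0,0,0],[0,0,-0.003,0,0,0]]]' 0
python3 -m crank '[[[0,0,-0.0005,0,0,0],[0,0,-0.001,0,0,0],[0,0,-0.001,0,0,0]]]' 0
```

```text
time: 5.82
tcp_pos: [0.4729, 0.132, 0.0738]
orientation: [[0.908, 0.418, -0.001], [0.418, -0.908, -0.0], [-0.001, -0.0, -1.0]]
force: [-0.6, 0.0, -0.2]
finger_gap: -0.003
time: 6.15
tcp_pos: [0.4732, 0.132, 0.0713]
orientation: [[0.908, 0.418, 0.0], [0.418, -0.908, -0.0], [0.0, 0.0, -1.0]]
force: [0.3, 0.5, -0.2]
finger_gap: -0.004
time: 6.4
tcp_pos: [0.4733, 0.1321, 0.0705]
orientation: [[0.908, 0.419, 0.0], [0.419, -0.908, -0.0], [0.0, 0.0, -1.0]]
force: [-0.6, -0.1, 1.4]
finger_gap: -0.001
```

```bash
python3 -m crank '[[[0,0,-0.0005,0,0,0],[0,0,-0.001,0,0,0],[0,0,-0.001,0,0,0],[0,0,-0.001,0,0,0]]]' 0
python3 -m crank '[[[0,0,0.01,0,0,0],[0,0,0.03,0,0,0],[0,0,0.06,0,0,0],[0,0,0.1,0,0,0],[0,0,0.12,0,0,0],[0,0,0.12,0,0,0],[0,0,0.12,0,0,0],[0,0,0.12,0,0,0]]]' 0
python3 - <<'E'
from bench import telemetry,camera,nets
import cv2
im=camera("scene");cv2.imwrite("pics/f.png",im[:,:,::-1])
o=telemetry.get_obs();print(o["tcp_pos"],o["force"])
for q in["blue_dot","white_dot","tile","flat_tile"]:
    print(q,[(d["p"],d["at"]) for d in nets.spot_point("scene",q)][:2])
E
```

```text
time: 6.73
tcp_pos: [0.4733, 0.1321, 0.0701]
orientation: [[0.908, 0.419, 0.001], [0.419, -0.908, -0.0], [0.001, 0.0, -1.0]]
force: [-3.0, -0.8, 9.1]
finger_gap: 0.005
time: 7.4
tcp_pos: [0.4726, 0.132, 0.1887]
orientation: [[0.908, 0.419, -0.001], [0.419, -0.908, -0.0], [-0.001, -0.0, -1.0]]
force: [-0.4, 0.2, -0.8]
finger_gap: -0.002
[0.47234232 0.13195848 0.18822058] [ 0.40577138 -0.24978047  0.61555841]
blue_dot [(0.97, [0.5763, 0.2243, 0.0823])]
white_dot [(0.61, [0.4709, 0.1288, 0.0703])]
tile [(0.83, [0.5217, 0.1799, 0.0562])]
flat_tile [(0.72, [0.557, -0.069, 0.048])]
```

View pics/f.png

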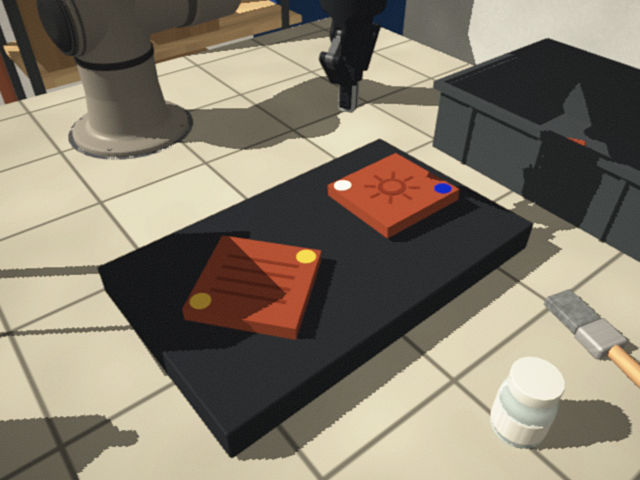

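The tile is back as it started, with white at px (342,185) and blue at (443,188). The gripper is clear, so I'll hand in.

```bash
python3 -c "
from bench import workorder;print(workorder.close_job())"
```

```text
the job is handed in; nothing more can be done
None
```

I rocked the marked tile onto its blue-dot corner and back onto its white-dot corner, and handed the job in at about 7.5 s. No verdict was reported. The last force readings while pressing were about 8 N on blue and 9 N on white, against the 40 N limit.

- **Blue press:** with the gripper on the blue corner, the networks put white at about 84 mm and blue at about 66 mm. The tile stayed tipped after I lifted off, with blue then reading about 71 mm.
- **Final state:** white is at about 70 mm and blue at about 82 mm. The tile's position and the yellow-dot tile's both match their starting values to within about 5 mm, which is the networks' accuracy. The gripper is clear, about 120 mm above the white dot.

No checks failed. The height estimates differed by up to about 4 mm from the expected values, again within network accuracy.

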